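# Stamp the packing slip in its frame

## Task

Sign off the packing slip on the clipboard: from the tray pick up by its cap the one self-inking stamp whose foot just fits inside the blue frame printed on the slip, and set it down upright, centred and square in that frame. Then press the cap gently down to the bottom part of its stroke (a light push of about 7 N, never a hard shove) and keep it pressed for two seconds; finish still gripping the cap and holding it pressed there. Make no print elsewhere on the slip, and leave the other two stamps, the tape dispenser and the gift box where they are.

Things in the scene. Friction and masses are not known exactly. Their poses are not given: they have to be found in the camera images.
- clipboard: Dark A5 clipboard fixed to the bench, 235 x 165 mm, 4 mm thick, carrying a white paper slip; a steel clip up to 19 mm high stands on its +x end. Origin: centre of the underside; x points to the clip end, z up.
- frame (a point): Centre of the blue printed frame on the slip, on the writing surface 4 mm above the bench. The frame is 46 mm (its x) by 66 mm (its y, the long way) inside its 1.8 mm line. Axes parallel to the clipboard's.
- tray: Shallow wooden tray fixed to the bench, 100 x 330 x 14 mm, its floor 4 mm above the bench, in which the three stamps stand in a row in any order, about 105 mm apart. Origin: centre of the underside; y along the tray.
- stamp_small: self-inking office stamp, black cap with a red window on top, grey foot. Foot 30 mm (its x) by 44 mm (its y), 74 mm tall, cap 25 x 39 mm. Origin: centre of the foot's underside; z up through the cap.
- stamp_mid: self-inking office stamp, black cap with a red window on top, grey foot. Foot 38 mm (its x) by 58 mm (its y), 84 mm tall, about 110 g. Origin: centre of the foot's underside; z up through the cap. The cap is 33 mm (x) by 53 mm (y); its skirt covers heights 34 to 84 mm when up, so it can be pinched across x from above. The print is a plain box, so turned half round is just as square.
- stamp_mid_cap (a joint): Stroke of the middle-sized stamp's cap towards its foot: 0 m up (as it starts), 0.016 m fully down against the stop. A spring pushes the cap up with 3 N at the top and 7.8 N at the bottom of the stroke; the die prints from 0.011 m on. The other stamps work alike.
- stamp_mid_top (a point): Centre of the top face of the middle-sized stamp's cap; moves with the cap, 84 mm above the foot when the cap is up. z up.
- stamp_large: self-inking office stamp, black cap with a red window on top, grey foot. Foot 50 mm (its x) by 76 mm (its y), 94 mm tall, cap 45 x 71 mm. Origin: centre of the foot's underside; z up through the cap.
- tape_dispenser: Bystander: black weighted desk tape dispenser, 150 x 62 mm, 84 mm high, standing loose beside the clipboard. Origin: centre of the underside; x along its length.
- gift_box: Bystander: small loose black gift box with white ribbon and bow, 80 x 110 mm, about 70 mm high with the bow. Origin: centre of the underside.
Mind the look-alikes: they are no part of the job. Leave any yellow look-alike of the stamp_mid alone.

How it is judged:
By the outcome, as a careful person would: the job done as asked, in the order asked, and still so for the second after the job is handed in, while the arm keeps its last pose, push and grip.
It also fails if it takes over 43 s, if anything falls off the work surface, if the arm or the gripper's body presses on something with over 40 N, if the wrist force passes 120 N, or if a joint passes its speed limit or range.

## Robot

A 6-joint arm with a two-finger parallel gripper is mounted at the origin on the work surface. World frame = base frame: x ahead of the robot, y to its left, z up, the work surface at z = 0. Lengths are in m, angles in degrees, forces in N, time in s.
With the tool pointing down it reaches from about 0.275 to 0.975 m from the base axis. Payload 8.4 kg.
Tool frame: the origin (TCP) lies between the finger pads, 19 mm behind the fingertips; this is the grasp point; z points along the fingers, y is the line along which they close (so a half turn about z gives the same grasp; the last joint's range is limited). The gripper opens to 92 mm and grips with 3 to 60 N. Pads are 20 mm wide; open, the fingers measure 128 mm over their backs; the gripper's body (75 mm by 189 mm) begins 69 mm behind the grasp point.
Start: joints at [72.972, 20.225, 93.587, -0, 66.188, -0.138], TCP at [0.182, 0.598, 0.233] pointing down, gripper open.
Joint ranges: [-150.9, 150.9], [-52.94, 120.26], [3.33, 152.33], [-74.26, 254.26], [0, 154.13], [-172.89, 172.89]. Speed limits (degrees/s): [127.2, 127.2, 159.86, 180, 180, 180].

## Interface

Orientations are given as a 3x3 rotation matrix whose columns are the frame's x, y, z axes.
In Python, from rig import r gives the robot as it stands. Calls block until the motion is done:
- r.move_to(position, orientation): joint-space move of the TCP to a pose.
- r.line_to(position, rotation=None, rate=0.15, until_force=None): straight line of the TCP; rotation=None keeps the orientation; rate is the mean speed in m/s. With until_force (N) it stops when the force on the tool has changed by that much, and returns True; else False.
- r.goto_joints(angles): joint-space move.
- r.gripper_open() and r.grasp(): open the fingers fully, or close them until they stop; the grip force is fixed at half the most.
- r.sleep(seconds).
- r.solve_ik(position, orientation): joint angles nearest the present ones, or None.
- r.camera(name): name is "scene" or "top"; returns the picture (384x512x3 uint8, red, green, blue); there is no depth.
- r.get_calibration(name): a dict with "camera_matrix" (3x3 intrinsics, pixels), "xyz" and "attitude" of the camera in the world. Camera axes: x right, y up, looking along -z (the intrinsics and any distortion apply to the point x, -y, -z); pixel columns grow to the right and rows downward; lengths in m; the calibration is good to about 2 mm. A picture is of the moment at which its call begins. get_calibration takes no time and is no camera call.
A pose or a line that the arm cannot do raises r.IKError and nothing moves.
- r.close_job(): hands the job in; it is judged then, once.
Readings, each from a call of its own:
- r.current_t(): time.
- r.current_joint_positions(): joint angles.
- r.current_qd(): joint speeds.
- r.current_tau(): joint torques, N m.
- r.current_tool_pos(): TCP position.
- r.current_eef_rot(): TCP orientation.
- r.current_ft_force(): force on the tool from outside, world axes, zero at the start.
- r.current_torque(): the same for the moment, N m.
- r.current_opening(): finger opening in m.
- r.current_grasp_force(): force on a finger pad.
Only numpy, scipy, OpenCV 4.12 (cv2) and the standard library are available. Lean on these libraries where they do the work, as an engineer would, in place of code of your own. Each camera call takes 0.05 s, during which the arm holds its last target. There are 200 camera calls.

## Working session

There is one attempt and no reset: what is moved stays moved. The work goes in short steps, each a Python script; the robot and the scene stay as the last script left them, time stands still between calls to the robot, and variables do not carry over. Pictures are saved under pics/ and viewed, at most 10 in all, crops included, and the job is handed in when it is done.

```bash
mkdir -p pics; ls
python3 - <<'E'
from rig import r
import cv2
for n in("top","scene"):
    im=r.camera(n); cv2.imwrite(f"pics/{n}0.png",im[:,:,::-1]); c=r.get_calibration(n); print(n,c)
E
```

```text
pics
top {'camera_matrix': array([[444.46018854,   0.        , 253.02785609],
       [  0.        , 444.46018854, 188.99038592],
       [  0.        ,   0.        ,   1.        ]]), 'xyz': array([ 0.38000492, -0.06896987,  1.32303284]), 'attitude': array([[-0.00230425,  0.99317392, -0.11662009],
       [-0.99998838, -0.00278234, -0.00393686],
       [-0.00423447,  0.11660966,  0.9931688 ]])}
scene {'camera_matrix': array([[367.77897007,   0.        , 251.29405873],
       [  0.        , 367.77897007, 195.50503918],
       [  0.        ,   0.        ,   1.        ]]), 'xyz': array([1.29968508, 0.61007757, 0.76146196]), 'attitude': array([[-0.66958329, -0.39965294,  0.62604772],
       [ 0.74270428, -0.36818319,  0.55931341],
       [ 0.006969  ,  0.83947523,  0.54335326]])}
```

View pics/top0.png

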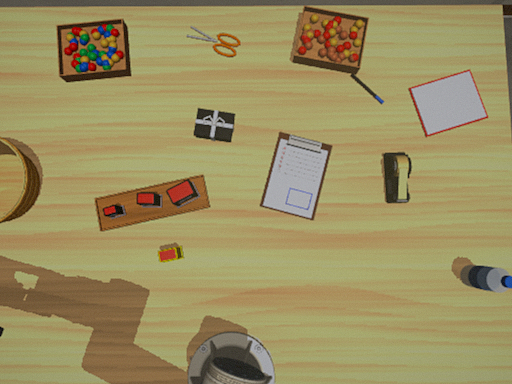

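View pics/scene0.png

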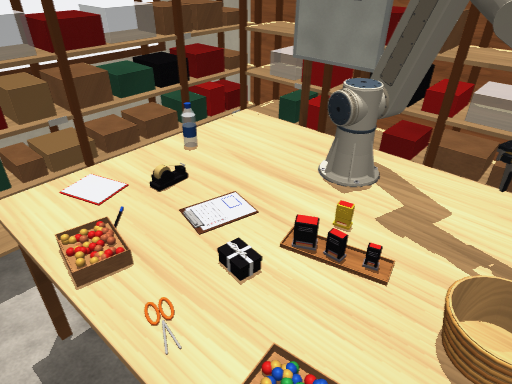

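The top view shows three candidates in the tray: (113,211), (148,199) and (182,192). A yellow look-alike stands at (170,253), outside the tray. By size the middle tray stamp at (148,199) fits, at 58x38 in the 66x46 frame. The frame is at about (299,198). I'll confirm this in a crop.

```bash
cat > h.py <<'E'
import numpy as np,cv2
from rig import r
def proj(n,P):
    c=r.get_calibration(n);K=c["camera_matrix"];q=(np.atleast_2d(P)-c["xyz"])@c["attitude"]
    q=q*[1,-1,-1];u=q@K.T;return u[:,:2]/u[:,2:]
def ray(n,uv,z):
    c=r.get_calibration(n);K=c["camera_matrix"]
    uv=np.atleast_2d(np.asarray(uv,float));d=np.c_[uv,np.ones(len(uv))]@np.linalg.inv(K).T
    d=(d*[1,-1,-1])@c["attitude"].T;o=c["xyz"];return o+d*((z-o[2])/d[:,2])[:,None]
def blobs(mask,amin=20):
    return [c for c in cv2.findContours(mask.astype(np.uint8),cv2.RETR_EXTERNAL,cv2.CHAIN_APPROX_NONE)[0] if cv2.contourArea(c)>=amin]
def rect(n,c,z):
    # metric min-area rect: centre mm, sizes mm, direction (deg) of long side
    p=ray(n,c.reshape(-1,2),z)[:,:2]*1000
    (x,y),(w,h),a=cv2.minAreaRect(p.astype(np.float32))
    if h>w:w,h,a=h,w,a+90
    return np.round([x,y,w,h,(a+90)%180-90],1)
E
python3 - <<'E'
from h import *
im=np.mean([r.camera("top") for _ in range(4)],0).astype(np.uint8)
sc=np.mean([r.camera("scene") for _ in range(4)],0).astype(np.uint8)
cv2.imwrite("pics/t.png",im[:,:,::-1]);cv2.imwrite("pics/s.png",sc[:,:,::-1])
z=lambda a,f:cv2.resize(a,None,fx=f,fy=f,interpolation=cv2.INTER_CUBIC)
a=z(im[170:270,90:220],3.0);b=z(im[125:225,255:335],3.0);c=z(sc[180:285,275:400],3.0);d=z(sc[185:235,175:262],3)
C=np.zeros((620,800,3),np.uint8)
for q,(y,x) in zip((a,b,c,d),((0,0),(0,400),(302,0),(302,400))):C[y:y+min(q.shape[0],620-y),x:x+q.shape[1]]=q[:620-y]
cv2.imwrite("pics/crop.png",C[:600,:,::-1])
hsv=cv2.cvtColor(im,cv2.COLOR_RGB2HSV);H,S,V=[hsv[...,i].astype(int) for i in range(3)]
red=((H<8)|(H>170))&(S>150)&(V>80);dark=(V<60)
for c in blobs(red[160:270,90:220],15):
    c=c+[90,160];M=cv2.moments(c);print("red",np.round([M['m10']/M['m00'],M['m01']/M['m00']],1),rect("top",c,.088))
for c in blobs((dark|red)[160:270,90:220],15):print("cap",cv2.boundingRect(c+[90,160]),rect("top",c+[90,160],.088))
b=(H>100)&(H<130)&(S>60)
for c in blobs(b[125:225,255:335],15):print("blue",rect("top",c+[255,125],.004))
w=((S<60)&(V>120))
for c in blobs(w[125:225,255:335],500):print("paper",rect("top",c+[255,125],.004))
# clipboard = not-wood
for n in("base",):print("proj base",proj("top",[0,0,0]))
print(im[199,299],im[199,289],im[207,299])
E
```

```text
red [167.2 254.5] [344.2 172.6  40.3  22.2 -77.2]
red [109.4 210. ] [467.3 336.3  31.5  19.7 -74.1]
red [145.4 197.7] [500.5 237.7  45.1  28.1  89.8]
red [179.8 191.3] [519.1 140.6  63.6  39.3 -63.2]
cap (160, 249, 16, 12) [344.2 172.6  40.3  22.2 -77.2]
cap (103, 205, 21, 12) [465.5 327.2  51.   31.2 -71.5]
cap (137, 192, 23, 14) [499.1 229.4  62.5  36.5  89.8]
cap (167, 179, 31, 27) [515.3 135.9  72.   56.2 -61. ]
paper [ 578.7 -193.   231.7  149.7  -15.1]
proj base [[231.15707147 375.13945826]]
[171 172 177] [171 172 175] [127 131 170]
```

View pics/crop.png

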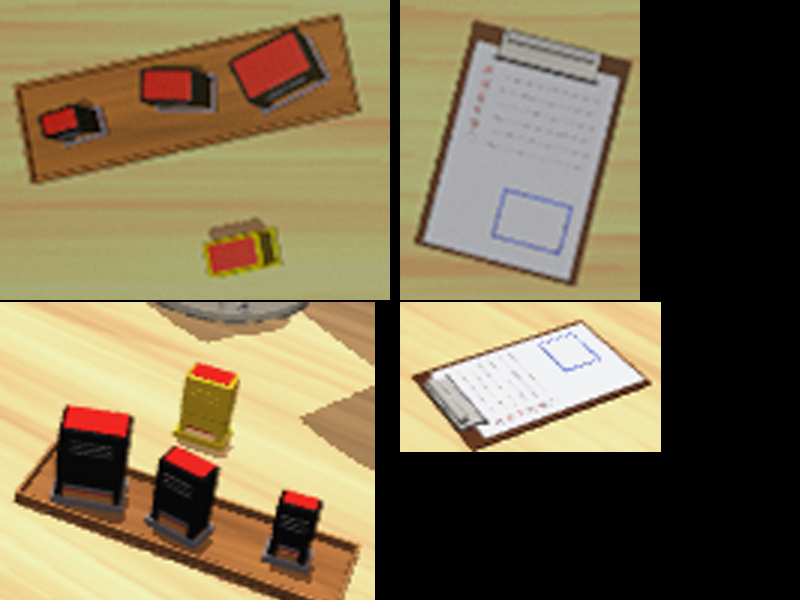

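The crop shows red-topped black stamps small, mid and large, left to right in the top view. The mid stamp is at (145,198) with its long side along image columns. The yellow one is a decoy, so I'll leave it alone. Next I'll refine the mid cap and frame poses in both views.

```bash
cat > m.py <<'E'
from h import *
def wmom(n,w,off,z):
    # weighted metric centroid + principal direction + uniform-rectangle sizes
    v,u=np.nonzero(w>0.0);W=w[v,u];p=ray(n,np.c_[u+off[0],v+off[1]],z)[:,:2]*1000
    c=(W[:,None]*p).sum(0)/W.sum();q=p-c;C=(q*W[:,None]).T@q/W.sum();e,V=np.linalg.eigh(C)
    return np.round(c,1),np.round(np.degrees(np.arctan2(V[1,1],V[0,1]))%180,1),np.round(np.sqrt(12*e),1)
def redw(im,x0,x1,y0,y1):
    a=im[y0:y1,x0:x1].astype(float);s=a[...,0]-a[...,1:].max(2)
    s=s/np.percentile(s,98.5)if 0 else s
    return s
def biggest(w,t):
    n,l,st,_=cv2.connectedComponentsWithStats((w>t).astype(np.uint8));k=1+np.argmax(st[1:,4]);return l==k
def red(n,im,box,z):
    x0,x1,y0,y1=box;s=redw(im,*box);full=np.median(s[s>.6*s.max()]);m=biggest(s,.5*full)
    w=np.where(cv2.dilate(m.astype(np.uint8),np.ones((3,3)))>0,np.clip((s-.15*full)/(.85*full),0,1),0)
    return wmom(n,w,(x0,y0),z)
def frame(n,im,box):
    x0,x1,y0,y1=box;a=im[y0:y1,x0:x1].astype(float);s=np.clip(a[...,2]-a[...,0]-12,0,None)
    m=biggest(s,4);w=np.where(m,s,0);c=cv2.findContours(m.astype(np.uint8),0,1)[0][0]+[x0,y0]
    f=m.astype(np.uint8).copy();k=cv2.drawContours(f*0,[c-[x0,y0]],-1,1,-1).astype(float)
    return wmom(n,w,(x0,y0),.004)[:2],rect(n,c,.004),wmom(n,k,(x0,y0),.004)
E
python3 - <<'E'
from m import *
t=cv2.imread("pics/t.png")[:,:,::-1];s=cv2.imread("pics/s.png")[:,:,::-1]
print("top",red("top",t,(130,163,185,212),.088));print("scene",red("scene",s,(325,352,226,248),.088))
print(frame("top",t,(280,318,182,216)));print(frame("scene",s,(215,250,188,212)))
for n in("top","scene"):print(n,proj(n,[.5,.238,.088]))
E
```

```text
top (array([500.8, 237. ]), np.float64(88.4), array([26.5, 44.2]))
scene (array([501.6, 237.1]), np.float64(89.4), array([26.2, 43.9]))
((array([ 507.2, -199.7]), np.float64(74.1)), array([ 506.3, -199.6,   73.6,   53.9,   75.4]), (array([ 506.5, -199.3]), np.float64(74.7), array([53.7, 73.4])))
((array([ 511.2, -190.3]), np.float64(71.1)), array([ 505.6, -198.8,   73.5,   51.2,   74. ]), (array([ 509.6, -191.9]), np.float64(62.5), array([73.4, 82.5])))
top [[144.93237277 198.18700741]]
scene [[338.36199851 232.72706142]]
```

Both views agree on the cap at (501,237), z≈88 and long axis about 89°, and on the frame at (506,-199.5) with its y at about 75°. Sizes match. Picking now.

```bash
cat >> h.py <<'E'
def down(a,cur=None):
    a=np.radians(a);y=np.array([np.cos(a),np.sin(a),0]);z=np.array([0,0,-1.]);return np.c_[np.cross(y,z),y,z]
E
python3 - <<'E'
from h import *
print(r.current_t(),r.current_eef_rot().round(2).tolist())
best=None
for a in(-1.1,178.9):
    q=r.solve_ik([.5011,.237,.16],down(a));q2=r.solve_ik([.5063,-.1994,.16],down(a-13.9));print(a,q,q2)
    if q is not None and q2 is not None:
        m=max(abs(q[5]),abs(q2[5]))
        if best is None or m<best[0]:best=(m,a)
a=best[1];open("a.txt","w").write(str(a))
r.move_to([.5011,.237,.17],down(a));print(r.current_t())
print(r.line_to([.5011,.237,.071],rate=.08,until_force=6));print(r.current_tool_pos())
r.grasp();print(r.current_opening(),r.current_grasp_force(),r.current_ft_force())
r.line_to([.5011,.237,.235],rate=.12);print(r.current_opening(),r.current_ft_force(),r.current_t())
for n in("top","scene"):cv2.imwrite(f"pics/{n}1.png",r.camera(n)[:,:,::-1])
a=cv2.imread("pics/top1.png");b=cv2.imread("pics/scene1.png")
cv2.imwrite("pics/pick.png",np.hstack([cv2.resize(b[130:290,240:400],(400,400)),cv2.resize(a[130:290,80:240],(400,400))]))
E
```

```text
0.5 [[-0.96, 0.29, -0.0], [0.29, 0.96, -0.0], [-0.0, -0.0, -1.0]]
-1.1 [ 2.51572087e+01  1.87654563e+01  1.06198219e+02 -2.54444375e-14
  5.50363251e+01  2.62572087e+01] [-2.16543287e+01  1.79328313e+01  1.07432862e+02 -2.54444375e-14
  5.46343066e+01 -6.65432869e+00]
178.9 [ 2.51572087e+01  1.87654563e+01  1.06198219e+02 -2.54444375e-14
  5.50363251e+01 -1.53742791e+02] None
2.275
False
[0.50144242 0.23717946 0.0714994 ]
0.03251088857323098 29.98827964067459 [ 0.2180655  -0.44690142 -1.03063879]
0.03269396694425907 [-0.00782825 -0.06934241 -0.74333017] 6.1
```

View pics/pick.png

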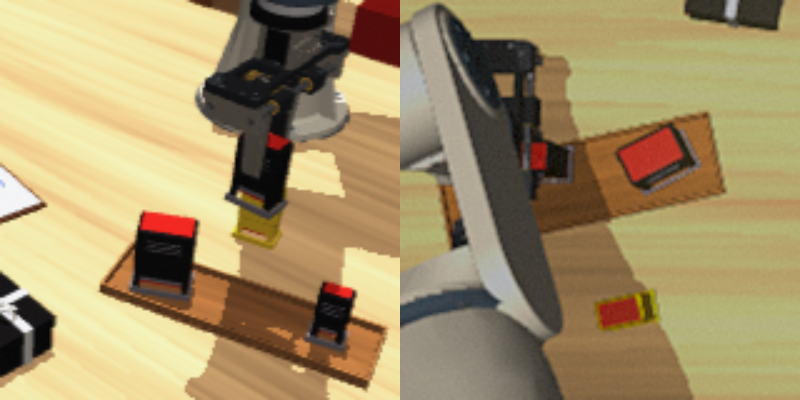

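The mid stamp is held upright by its cap (opening 32.7 mm) at about (340,205) in the scene image. The small and large stamps and the yellow decoy are untouched. I'll carry it to just above the frame and look.

Run:
```python
from h import *
R=down(-15.0)
r.move_to([.5063,-.1994,.235],R);print(r.current_t())
r.line_to([.5063,-.1994,.0735],rate=.1);r.sleep(.2);print(r.current_tool_pos(),r.current_ft_force(),r.current_t())
I={n:np.mean([r.camera(n) for _ in range(3)],0).astype(np.uint8)[:,:,::-1] for n in("top","scene")}
for n in I:cv2.imwrite(f"pics/{n}2.png",I[n])
cv2.imwrite("pics/hov.png",np.hstack([cv2.resize(I["scene"][165:245,180:260],(400,400),interpolation=2),cv2.resize(I["top"][160:240,260:340],(400,400),interpolation=2)]))
```

```text
7.8083
[ 0.50648388 -0.19948241  0.07384055] [-0.27438357  1.18345308 -1.11830489] 9.775
```

View pics/hov.png

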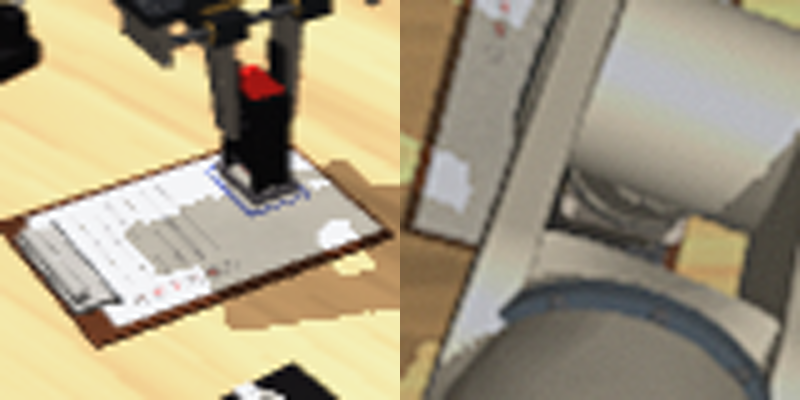

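The scene view shows the foot inside the frame, its near corner at (231,206) and the frame corner at (231,208). I'll set it down with light contact, then measure the gaps along the two visible sides.

Run:
```python
from h import *
print(r.line_to([.5063,-.1994,.0665],rate=.01,until_force=1.8));r.sleep(.2)
print(r.current_tool_pos(),r.current_ft_force(),r.current_t())
I=np.mean([r.camera("scene") for _ in range(6)],0).astype(np.float32)
cv2.imwrite("pics/s3.png",I[:,:,::-1])
cv2.imwrite("pics/down.png",cv2.resize(I[185:225,205:255,::-1],(750,600),interpolation=2))
c=np.array([.5063,-.1994]);a=np.radians(-15);ex=np.array([np.cos(a),np.sin(a)]);ey=np.array([-ex[1],ex[0]])
def prof(d,e,h,f):
    out=[]
    for s in np.arange(10,46,1.):
        P=np.array([[*(c+d*s/1e3+e*o/1e3),.004] for o in np.linspace(-h,h,25)+f])
        uv=proj("scene",P).astype(np.float32);v=cv2.remap(I,uv[:,:1].copy(),uv[:,1:].copy(),1)[:,0].mean(0)
        out.append((int(s),int(v.mean()),int(v[2]-v[0])))
    return out
print("+x",prof(ex,ey,20,0)[5:25]);print("+y",prof(ey,ex,13,0)[10:])
```

```text
True
[ 0.50636854 -0.19939877  0.070438  ] [ 1.75090513 -0.80700661  2.40729306] 10.6917
+x [(15, 70, -2), (16, 75, -3), (17, 86, -4), (18, 101, -4), (19, 117, 0), (20, 132, 6), (21, 144, 16), (22, 149, 28), (23, 150, 40), (24, 150, 48), (25, 156, 46), (26, 169, 36), (27, 184, 21), (28, 198, 8), (29, 207, 0), (30, 211, -5), (31, 214, -7), (32, 216, -7), (33, 218, -7), (34, 219, -7)]
+y [(20, 66, -1), (21, 66, -1), (22, 66, -1), (23, 67, -1), (24, 71, -2), (25, 78, -2), (26, 85, -2), (27, 95, 0), (28, 104, 2), (29, 112, 6), (30, 119, 12), (31, 124, 17), (32, 129, 21), (33, 133, 22), (34, 139, 20), (35, 146, 16), (36, 154, 9), (37, 162, 1), (38, 170, -5), (39, 175, -11), (40, 179, -15), (41, 181, -17), (42, 182, -19), (43, 183, -19), (44, 183, -19), (45, 182, -19)][ WARN:0@5.961] global loadsave.cpp:1063 imwrite_ Unsupported depth image for selected encoder is fallbacked to CV_8U.
```

View pics/down.png

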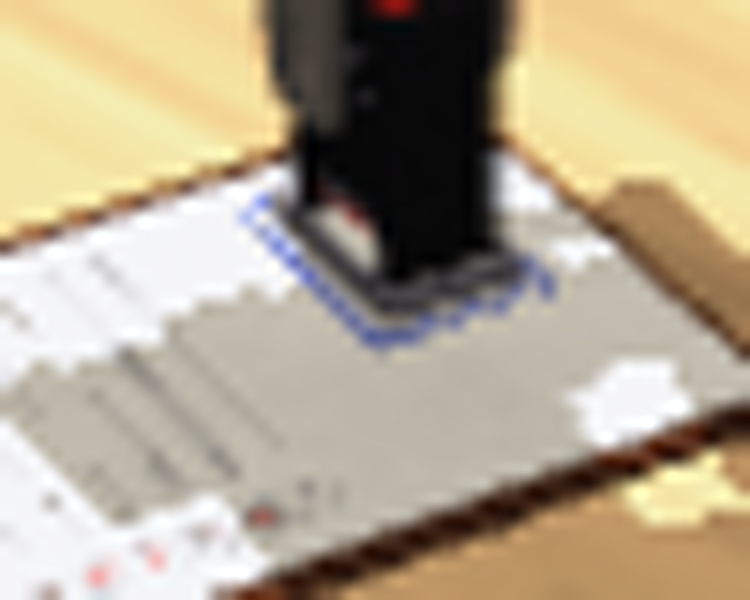

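The gaps are even: about 4.8 mm on +x and about 5 mm on +y, foot edge to line centre, against 4.9 expected. The foot is also square to the frame. Now I'll press gently.

Run:
```python
from h import *
def fz():
    v=[]
    for _ in range(8):v.append(r.current_ft_force());r.sleep(.02)
    return np.mean(v,0)
x,y=.5063,-.1994
def go(z):
    r.line_to([x,y,z],rate=.015);r.sleep(.15);f=fz();p=r.current_tool_pos();print(z,p.round(4),f.round(2),round(r.current_t(),2));return f[2]
go(.0700);go(.065);go(.061)
z=.0595
while go(z)<6.4 and z>.0565:z-=.0005
I=r.camera("scene");cv2.imwrite("pics/press.png",cv2.resize(I[165:225,200:260,::-1],(600,600),interpolation=2))
```

```text
0.07 [ 0.5061 -0.1993  0.0699] [ 0.61 -0.06  2.95] 11.53
0.065 [ 0.5061 -0.1993  0.065 ] [-0.77  0.58  4.27] 12.29
0.061 [ 0.5062 -0.1993  0.0609] [-1.12  0.8   5.21] 12.99
0.0595 [ 0.5061 -0.1993  0.0595] [-1.53  0.83  6.13] 13.53
0.059 [ 0.5062 -0.1993  0.059 ] [-1.37  0.83  6.3 ] 14.06
0.058499999999999996 [ 0.5061 -0.1993  0.0585] [-1.48  0.46  6.46] 14.59
```

View pics/press.png

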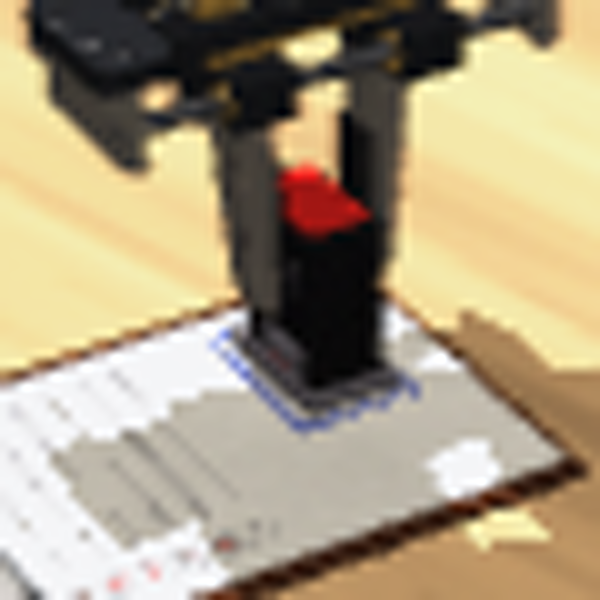

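The cap is down about 13 mm at roughly 6.5–7 N, with the foot still centred in the frame. I'll go 0.5 mm deeper, hold, then check.

Run:
```python
from h import *
r.line_to([.5063,-.1994,.058],rate=.015);r.sleep(2.6)
print(r.current_tool_pos(),r.current_ft_force(),r.current_opening(),r.current_grasp_force(),r.current_t())
print(r.close_job())
```

```text
[ 0.50615305 -0.19934784  0.05804601] [-1.80994975  0.35915073  6.24508581] 0.03290465826145846 29.99242901802063 17.4917
the job is handed in; nothing more can be done
None
```

The middle stamp is centred and square in the blue frame, its cap held pressed about 13.5 mm down for over two seconds at roughly 6.5–7 N; I handed the job in at 17.5 s, still gripping; the result was not reported back.

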